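# Roll-press leather-faced desk pieces and set them out on the study desk

### The job

Lay the freshly glued leather-faced pieces (two or three of: round disc, ring, square, long bar) side by side, flat, on the bed of the roller press while it stands at the left; then turn the crank clockwise, evenly, never surging past about half a turn a second after the heavy point of each turn nor letting it fly back, until the bed has carried them all under the roller to the far right end. Then set out the pieces flat on the desk, seen from the robot: the disc 10 cm directly left of the teacup and the ring 10 cm directly right of it, the square 10 cm directly in front of (nearer the robot than) the brass pot, the bar midway between the brass pot and the stone bowl (distances between centres). Leave the bed at the right end and the other things on the desk where they stand.

Things in the scene. Friction and masses are not known exactly. Their poses are not given: they have to be found in the camera images.
- press: Tabletop roller press, fixed to the desk; yaw up to 0.06 rad. Origin on the desk under the roller's middle; +y left along the bed's travel, x away from the robot. Rails 620 mm long (y), 18 mm high. Column 112 mm high at x = 90 to 140 mm with an arm over the roller; open towards the robot. Gearbox 95 x 95 x 60 mm centred at x = -145 mm. Nothing on it is higher than 125 mm.
- bed_mid (a point): Centre of the bed's top, 30 mm above the desk; axes as the press. Flat black rubber-topped plate, 120 mm (x) by 280 mm (y), no rim. Starts 165 mm left of the roller; each crank turn carries it 87 mm to the right, to 165 mm right of it at the stop. Pieces are carried by friction: they need only lie flat on it, clear of one another.
- roller_line (a point): Point on the bed's top plane straight below the roller's middle (fixed to the press). The roller (39 mm diameter, 126 mm long, along x) rests 18.5 mm above the bed by its 3 N weight, turns freely and is lifted as a piece passes. The arm over it is 34 mm wide (y), top 112 mm above the desk.
- crank_axis (a point): On the crank's upright axis, 100 mm above the desk, at half height of the knob (fixed to the press; axes as the press).
- crank (a joint): Crank angle in rad: 0 at the start (bed fully left), growing clockwise seen from above; at 0 the knob is straight towards the robot (-x of the press) from the axis. End stop at 23.95 (3.8 turns), bed fully right. Needs 0.1 to 0.75 Nm: one heavy point per turn, about 14 N at the knob. It stays where it is let go.
- knob_mid (a point): Middle of the crank knob: upright free-turning wooden cylinder, 26 mm diameter, 46 mm high (76 to 122 mm above the desk), 55 mm from the crank axis, on a flat steel crank arm; can be gripped from above and led round without turning the hand.
- disc: Solid round piece, 66 mm diameter, 20 mm thick, wood with brown leather on top, 90 g. Origin: centre of its underside.
- ring: Round wooden piece, 66 mm diameter with a 36 mm hole, 20 mm thick, 80 g. Origin: centre of its underside.
- square: Square piece 62 x 62 mm, 20 mm thick, leather on top, 90 g. Origin: centre of its underside, x and y along its sides.
- bar: Long piece 90 mm (its x) by 36 mm (its y), 20 mm thick, leather on top, 90 g. Origin: centre of its underside.
- teacup: White handleless cup, 80 mm wide at the rim, 85 mm high. Origin: centre of its underside; axes as the world.
- left_of_teacup (a point): Point on the desk 100 mm to the left (+y) of the teacup's centre: where the disc's centre goes.
- right_of_teacup (a point): Point on the desk 100 mm to the right (-y) of the teacup's centre: where the ring's centre goes.
- pot: Solid brass pot, waisted, 66 mm wide, 80 mm high. Origin: centre of its underside; axes as the world.
- before_pot (a point): Point on the desk 100 mm in front of the pot's centre (nearer the robot, -x): where the square's centre goes.
- bowl: Stone bowl, 90 mm wide, 50 mm high, some 210 mm to the right of the pot. Origin: centre of its underside. The bar goes midway between pot and bowl, any way round.
- stapler: Bystander: stapler 130 x 34 x 42 mm. Origin: centre of its underside.
- glasses_case: Bystander: dark case 60 x 155 x 40 mm. Origin: centre of its underside.
- glue: Bystander: white glue bottle 56 mm diameter, 130 mm high. Origin: centre of its underside.
There are look-alikes about, which are no part of the job. Leave any purple or red look-alike of the square alone.

How it is judged (in metres and radians):
On the way, in this order (a step that is already met when the one before it is completed fails the run):
1. every piece lies flat on the bed, let go, with the bed still at the left (x of disc in the frame of bed_mid between -0.055 and 0.055 m and y of disc in the frame of bed_mid between -0.135 and 0.135 m and z of disc in the frame of bed_mid between -0.006 and 0.008 m and angle between each of disc, square, bar, ring's own z axis and vertical below 0.12 rad and x of square in the frame of bed_mid between -0.055 and 0.055 m and y of square in the frame of bed_mid between -0.135 and 0.135 m and z of square in the frame of bed_mid between -0.006 and 0.008 m and x of bar in the frame of bed_mid between -0.055 and 0.055 m and y of bar in the frame of bed_mid between -0.135 and 0.135 m and z of bar in the frame of bed_mid between -0.006 and 0.008 m and x of ring in the frame of bed_mid between -0.055 and 0.055 m and y of ring in the frame of bed_mid between -0.135 and 0.135 m and z of ring in the frame of bed_mid between -0.006 and 0.008 m and contact force between each of disc, square, bar, ring and the fingers below 0.2 N and value of joint crank below 1 rad), for 0.3 s.
2. the crank is about half way, all pieces on the bed (x of disc in the frame of bed_mid between -0.055 and 0.055 m and y of disc in the frame of bed_mid between -0.135 and 0.135 m and z of disc in the frame of bed_mid between -0.006 and 0.008 m and angle between each of disc, square, bar, ring's own z axis and vertical below 0.12 rad and x of square in the frame of bed_mid between -0.055 and 0.055 m and y of square in the frame of bed_mid between -0.135 and 0.135 m and z of square in the frame of bed_mid between -0.006 and 0.008 m and x of bar in the frame of bed_mid between -0.055 and 0.055 m and y of bar in the frame of bed_mid between -0.135 and 0.135 m and z of bar in the frame of bed_mid between -0.006 and 0.008 m and x of ring in the frame of bed_mid between -0.055 and 0.055 m and y of ring in the frame of bed_mid between -0.135 and 0.135 m and z of ring in the frame of bed_mid between -0.006 and 0.008 m and value of joint crank between 9 and 15 rad), for 0.05 s.
3. the bed has reached the right end, all pieces on it (x of disc in the frame of bed_mid between -0.055 and 0.055 m and y of disc in the frame of bed_mid between -0.135 and 0.135 m and z of disc in the frame of bed_mid between -0.006 and 0.008 m and angle between each of disc, square, bar, ring's own z axis and vertical below 0.12 rad and x of square in the frame of bed_mid between -0.055 and 0.055 m and y of square in the frame of bed_mid between -0.135 and 0.135 m and z of square in the frame of bed_mid between -0.006 and 0.008 m and x of bar in the frame of bed_mid between -0.055 and 0.055 m and y of bar in the frame of bed_mid between -0.135 and 0.135 m and z of bar in the frame of bed_mid between -0.006 and 0.008 m and x of ring in the frame of bed_mid between -0.055 and 0.055 m and y of ring in the frame of bed_mid between -0.135 and 0.135 m and z of ring in the frame of bed_mid between -0.006 and 0.008 m and value of joint crank above 23.2 rad), for 0.2 s.
At the end, for the whole second after the job is handed in: Disc, ring and square within 30 mm of their points; bar under 130 mm from pot and from bowl and within 30 mm of the pot in x; all flat on the desk, at rest; crank above 23.2 rad; teacup, pot and bowl within 30 mm of where they stood (horizontal distance between disc and left_of_teacup below 0.03 m and horizontal distance between ring and right_of_teacup below 0.03 m and horizontal distance between square and before_pot below 0.03 m and horizontal distance between bar and pot below 0.13 m and horizontal distance between bar and bowl below 0.13 m and x of bar in the frame of pot between -0.03 and 0.03 m and height (world z) of each of disc, square, bar, ring below 0.006 m and angle between each of disc, square, bar, ring's own z axis and vertical below 0.12 rad and linear speed of each of disc, square, bar, ring below 0.02 m/s and value of joint crank above 23.2 rad and distance of each of teacup, pot, bowl from where it was at the start of the episode below 0.03 m); the robot touches nothing.
It fails at once if the crank surges (faster than 4.5 rad/s) (velocity of joint crank above 4.5 rad/s).
It fails at once if the crank is turned or thrown back (faster than 1.5 rad/s backwards) (velocity of joint crank below -1.5 rad/s).
It fails at once if a bystander or reference thing is pushed more than 40 mm or tipped (distance of any of teacup, pot, bowl, stapler, glasses_case, glue from where it was at the start of the episode above 0.04 m or angle between any of teacup, pot, bowl, stapler, glasses_case, glue's own z axis and vertical above 0.5 rad).
Of disc, square, bar, ring only 2 to 3 are there at a start; the rules pass over those that are not, and their reading is None.
At some moment in a run one of disc, square, bar, ring may be knocked a few centimetres aside while the robot is not near it.
Once in a run the grip may slacken for a moment while it holds something.
It also fails if it takes over 210 s, if anything falls off the work surface, if the arm or the gripper's body presses on something with over 40 N, if the wrist force passes 120 N, or if a joint passes its speed limit or range.

### The arm

A 6-joint arm with a two-finger parallel gripper is mounted at the origin on the work surface. World frame = base frame: x ahead of the robot, y to its left, z up, the work surface at z = 0. Lengths are in mm, angles in rad, forces in N, time in s.
With the tool pointing down it reaches from about 400 to 925 mm from the base axis. Payload 12.5 kg.
Tool frame: the origin (TCP) lies midway between the tips of the shut fingers; the grasp point (between the pads) lies 19 mm behind it; z points along the fingers, y is the line along which they close (so a half turn about z gives the same grasp; the last joint's range is limited). The gripper opens to 95 mm and grips with 3 to 60 N. Pads are 20 mm wide; open, the fingers measure 119 mm over their backs; the gripper's body (75 mm by 180 mm) begins 59 mm behind the grasp point.
Start: joints at [1.156, 0.491, 1.559, -0, 1.092, -0.106], TCP at [189.93, 595.46, 214.661] pointing down, gripper open.
Joint ranges: [-3.1, 3.1], [-0.84, 2.19], [0.05, 2.79], [-1.13, 4.28], [0.06, 2.93], [-2.69, 2.69]. Speed limits (rad/s): [2.22, 2.22, 2.79, 3.14, 3.14, 3.14].

### API

Orientations are given as [roll, pitch, yaw] about the fixed x, y, z axes, in that order (R = Rz(yaw) Ry(pitch) Rx(roll)).
In Python, from cell import state, read_camera, camera_info, env gives the robot as it stands.
- The arm moves only by the tool move_arm, never from a script. Its argument "commands" is a list of rows, each a list of 3 entries, a list of its own where there are three numbers: the shift along the world's x, y, z in cm, then the turn, a rotation vector about the world's x, y, z in degrees, then the opening, from 0 (shut) to 1 (fully open). A call has 1 to 10 rows; each row shifts and turns the commanded pose from where the row before left it; what a row does not reach is not made up. A row lasts 1/10 s, in which the tool goes at most 50 mm and 8.59 degrees, less where a joint would pass 70% of its speed; a pose out of reach is approached as far as the arm can. A call with a gripper value outside its range is refused whole. The fingers move at their own pace and stop on an object; the grip force is fixed at half the most. Time passes only in rows, so rows that do not move let the fingers close. It gives the time, the measured TCP pose, the force, the opening and the grip force at its end, in the units of the state.
- state(): the state, without advancing time (a new reading comes with each control period).
- read_camera(name): name is "scene" or "top"; returns the picture (480x640x3 uint8, blue, green, red); there is no depth.
- camera_info(name): a dict with "K" (3x3 intrinsics, pixels), "k1" (the pictures are not rectified: a ray, as slopes to the right and down, at radius r is drawn at 1 + k1 r^2 times it, then the intrinsics apply), "cam_to_world" (4x4, takes a point from camera to world coordinates). Camera axes: x right, y down, z forward; pixel columns grow to the right and rows downward; lengths in mm; the calibration is good to about 2 mm. A picture is of the moment at which its call begins. camera_info takes no time and is no camera call.
- env.job_done(): hands the job in; it is judged then, once.
The state is a dict: "t": time; "joints": joint angles; "qvel": joint speeds; "tau": joint torques, N m; "eef_pos": TCP position; "tcp_rot": TCP orientation; "ft_force": force on the tool from outside, world axes, zero at the start; "moment": the same for the moment, N m; "opening": opening from 0.0 (shut) to 1.0 (fully open); "grip_force": force on a finger pad.
Only numpy, scipy, OpenCV 4.12 (cv2) and the standard library are available. Lean on these libraries where they do the work, as an engineer would, in place of code of your own. Each camera call takes 0.05 s, during which the arm holds its last target. There are 200 camera calls.

## Working session

There is one attempt and no reset: what is moved stays moved. The work goes in short steps, Python scripts to look and compute and a tool call to move; the robot and the scene stay as the last step left them, time stands still between calls to the robot, and variables do not carry over. Pictures are saved under pics/ and viewed, at most 14 in all, crops included, and the job is handed in when it is done.

Besides the shell and the picture viewer there is one more tool, called after ">>>" as a command line: name --argument value ..., lists and objects as JSON in quotes. move_arm: Moves the arm, as the interface text tells. Its arguments: {"type":"object","properties":{"commands":{"type":"array"}},"required":["commands"]}

```bash
mkdir -p pics
cat > h.py <<'E'
import numpy as np, cv2
from cell import state, read_camera, camera_info, env
def ray(name,u,v):
    c=camera_info(name);K=np.array(c["K"]);k1=c["k1"];T=np.array(c["cam_to_world"])
    d=np.array([(u-K[0,2])/K[0,0],(v-K[1,2])/K[1,1]]);r=d.copy()
    for _ in range(30): r=d/(1+k1*(r@r))
    return T[:3,3],T[:3,:3]@np.array([r[0],r[1],1.])
def onz(name,u,v,z):
    o,d=ray(name,u,v);return (o+d*(z-o[2])/d[2]).round(1)
def two(a,b):
    (o1,d1),(o2,d2)=ray("top",*a),ray("scene",*b)
    A=np.stack([d1,-d2],1);s=np.linalg.lstsq(A,o2-o1,rcond=None)[0]
    p,q=o1+d1*s[0],o2+d2*s[1];return ((p+q)/2).round(1),np.linalg.norm(p-q).round(1)
def proj(name,p):
    c=camera_info(name);T=np.array(c["cam_to_world"]);q=T[:3,:3].T@(np.array(p)-T[:3,3]);x=q[:2]/q[2]
    x=x*(1+c["k1"]*(x@x));K=np.array(c["K"]);return (K[:2,:2]@x+K[:2,2]).round(1)
E
python3 - <<'E'
from h import *
for n in("top","scene"):
    cv2.imwrite(f"pics/{n}0.png",read_camera(n));c=camera_info(n);print(n,c)
print(state())
E
```

```text
top {'K': array([[601.69533922,   0.        , 314.19244343],
       [  0.        , 601.69533922, 234.93985211],
       [  0.        ,   0.        ,   1.        ]]), 'k1': 0.04143904943197565, 'cam_to_world': array([[ 2.87412183e-02, -9.84292170e-01,  1.74192042e-01,
         1.88316007e+02],
       [-9.99506262e-01, -3.05124361e-02, -7.49818535e-03,
         1.10027721e+02],
       [ 1.26954287e-02, -1.73890530e-01, -9.84683152e-01,
         1.74694095e+03],
       [ 0.00000000e+00,  0.00000000e+00,  0.00000000e+00,
         1.00000000e+00]])}
scene {'K': array([[450.72931421,   0.        , 315.74632896],
       [  0.        , 450.72931421, 245.83169919],
       [  0.        ,   0.        ,   1.        ]]), 'k1': -0.06579389757342251, 'cam_to_world': array([[-8.04529532e-01,  4.22788176e-01, -4.17111964e-01,
         9.50660865e+02],
       [ 5.93909882e-01,  5.70573926e-01, -5.67200536e-01,
         7.95069143e+02],
       [-1.81246905e-03, -7.04056499e-01, -7.10141649e-01,
         9.15324722e+02],
       [ 0.00000000e+00,  0.00000000e+00,  0.00000000e+00,
         1.00000000e+00]])}
{'t': 0.1, 'joints': array([ 1.15638946e+00,  4.91522007e-01,  1.55937632e+00, -4.72065883e-07,
        1.09168355e+00, -1.05594206e-01]), 'qvel': array([ 0.00118722, -0.00133474, -0.00044399, -0.00077557, -0.00048281,
       -0.00033148]), 'tau': array([ 2.99657469e-03, -6.13624120e+01, -2.58609670e+01,  6.93891034e-02,
        4.70163196e-02, -1.01757254e-05]), 'eef_pos': array([189.84724915, 595.25472397, 214.11025587]), 'tcp_rot': array([-3.14060890e+00, -1.03845801e-04,  2.83278016e+00]), 'ft_force': array([ 0.237626  , -0.37549215, -0.57267405]), 'moment': array([-0.01356956,  0.02211609, -0.04783378]), 'grip_force': 0.0, 'opening': 1.0031402088885153}
```

View pics/top0.png

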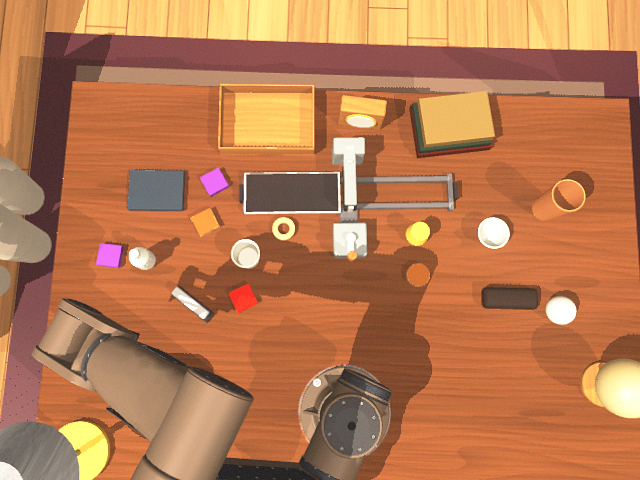

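View pics/scene0.png

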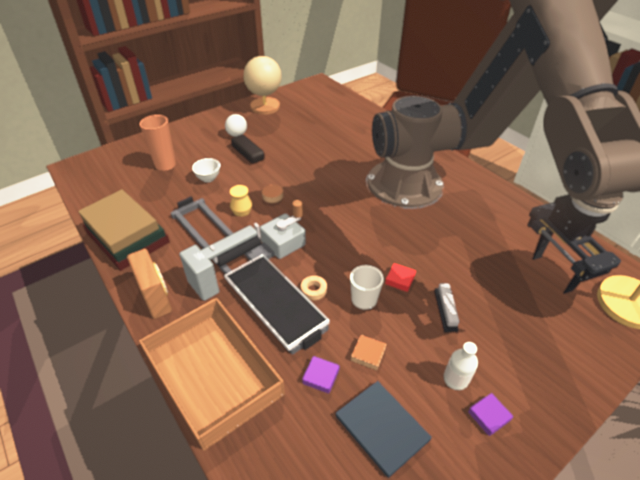

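The top view shows these candidates:
- **Square:** orange (204,221). Look-alikes are purple (214,181) and (110,256), and red (243,298).
- **Disc:** brown (418,273). Other round things are the yellow pot (418,233) and the bowl (494,233).
- **Ring:** (283,229). The round rim at (246,253) is the teacup.
- **Bar:** none seen. The stapler (192,303) and the case (510,298) are bystanders.

I choose the orange square, the brown disc and the ring, and will check them in a crop while measuring.

```bash
cat > m.py <<'E'
from h import *
def masks(name,seeds,tol=None):
    im=cv2.imread(f"pics/{name}0.png");out={}
    lab=cv2.cvtColor(im,cv2.COLOR_BGR2LAB).astype(int)
    return im,lab
E
python3 - <<'E'
from h import *
t=cv2.imread("pics/top0.png");s=cv2.imread("pics/scene0.png")
r=lambda a:cv2.resize(a,(400,300),interpolation=cv2.INTER_CUBIC)
a=np.vstack([np.hstack([r(t[190:280,180:300]),r(t[190:310,330:490])]),np.hstack([r(s[250:385,250:430]),r(s[150:255,220:360])])])
cv2.imwrite("pics/crop.png",a)
for n,im,pts in(("t",t,dict(sq=(204,221),disc=(418,273),ring=(276,229),pot=(418,233),red=(243,298),desk=(300,300),desk2=(440,260))),("s",s,dict(sq=(369,349),disc=(272,193),ring=(303,285),pot=(240,196),red=(401,275),desk=(330,230),desk2=(420,340)))):
    hsv=cv2.cvtColor(im,cv2.COLOR_BGR2HSV)
    for k,p in pts.items(): print(n,k,hsv[p[1],p[0]])
E
```

```text
t sq [ 16 183 254]
t disc [ 12 195 215]
t ring [ 30  72 255]
t pot [ 30 133 255]
t red [  2 212 255]
t desk [ 10 177 213]
t desk2 [ 10 172 220]
s sq [ 12 147 238]
s disc [ 11 144 175]
s ring [ 26  67 248]
s pot [ 24 133 247]
s red [  1 164 247]
s desk [  9 130 106]
s desk2 [  9 137 164]
```

View pics/crop.png

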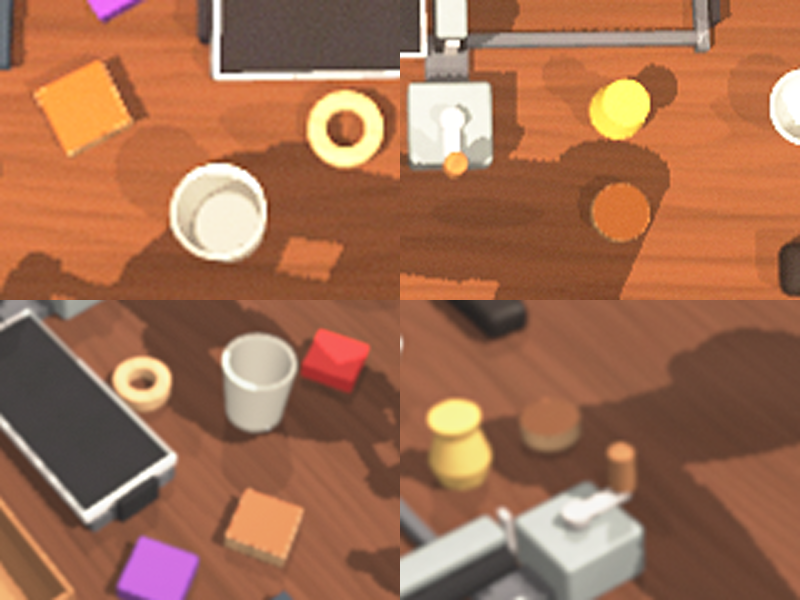

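The crop confirms it. The orange square is centred at top (205.5,222) with pale wood sides, the ring at (283.5,228.7), and the brown disc with its wood rim at (418,274.4). Next I triangulate.

Run:
```python
from h import *
P=dict(disc=((418,274.4),(272.9,193.4)),ring=((283.5,228.7),(313.9,286.5)),sq=((205.5,222.1),(369.3,349.9)),knobtop=((352.4,255.2),(297.4,203.2)),
pot=((419.6,231.6),(239.3,189.9)),cup=((245.4,253.6),(366.6,275.6)),bowl=((494,233),(207,168)))
for k,(a,b) in P.items(): print(k,*two(a,b))
t=cv2.imread("pics/top0.png");s=cv2.imread("pics/scene0.png")
def blob(im,seed,lo,hi):
    m=cv2.inRange(cv2.cvtColor(im,cv2.COLOR_BGR2HSV),lo,hi);_,l,st,c=cv2.connectedComponentsWithStats(m)
    i=l[seed[1],seed[0]]; cs,_=cv2.findContours((l==i).astype('uint8'),0,1);return max(cs,key=cv2.contourArea),i
for n,im,seed,lo,hi,z in(("sq",t,(204,221),(13,150,225),(24,255,255),20),("ring",t,(276,229),(22,40,150),(40,150,255),20),("pot",t,(418,233),(24,90,150),(40,255,255),80),("bed",t,(290,190),(0,0,0),(180,120,90),30)):
    c,i=blob(im,seed,lo,hi)
    if i==0: print(n,"bg");continue
    (u,v),wh,a=cv2.minAreaRect(c);b=cv2.boxPoints(((u,v),wh,a))
    print(n,(u,v),wh,onz("top",u,v,z),[onz("top",*q,z)[:2].tolist() for q in b])
# bed & rails by pixels, gradient picks
for n in("top",):
    cv2.imwrite("pics/bed.png",cv2.resize(t[130:265,230:470],(800,450),interpolation=cv2.INTER_CUBIC))
cv2.imwrite("pics/bed2.png",cv2.resize(s[190:355,170:335],(600,600),interpolation=cv2.INTER_CUBIC))
```

```text
disc [ 387.4 -206.8    5.6] 4.6
ring [511.1 187.8   9.2] 1.2
sq [522.5 417.4  11.8] 3.3
knobtop [423.3  -8.2 115.1] 1.4
pot [ 502.5 -199.9   77.8] 0.3
cup [423.7 287.4  84.4] 0.1
bowl [ 510.4 -420.6   36.1] 5.5
sq (204.39622497558594, 221.55535888671875) (21.47058868408203, 22.176469802856445) [523.5 418.   20. ] [[534.8, 461.8], [567.7, 406.8], [512.2, 374.2], [479.7, 429.0]]
ring (283.5, 228.0) (22.0, 21.0) [511.6 187.   20. ] [[543.4, 218.9], [545.3, 157.5], [480.0, 155.3], [478.1, 216.3]]
pot (418.0000305175781, 233.0) (19.79899024963379, 24.041629791259766) [ 497.8 -194.9   80. ] [[492.2, -151.3], [542.5, -199.2], [503.5, -238.6], [453.5, -190.6]]
bed bg
```

View pics/bed.png

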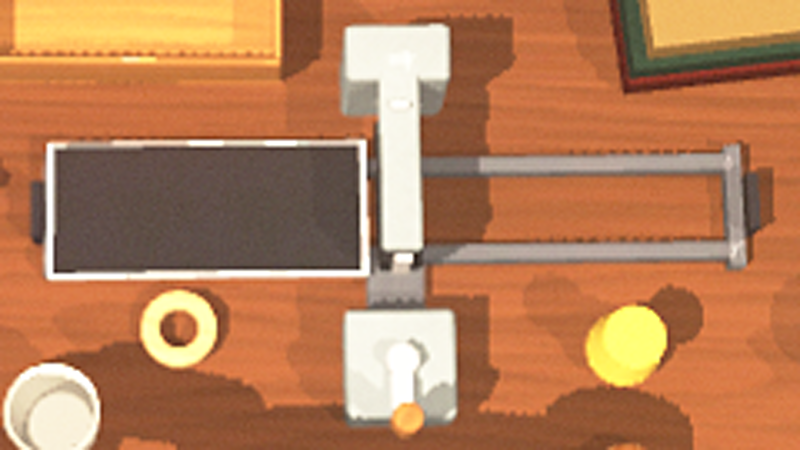

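View pics/bed2.png

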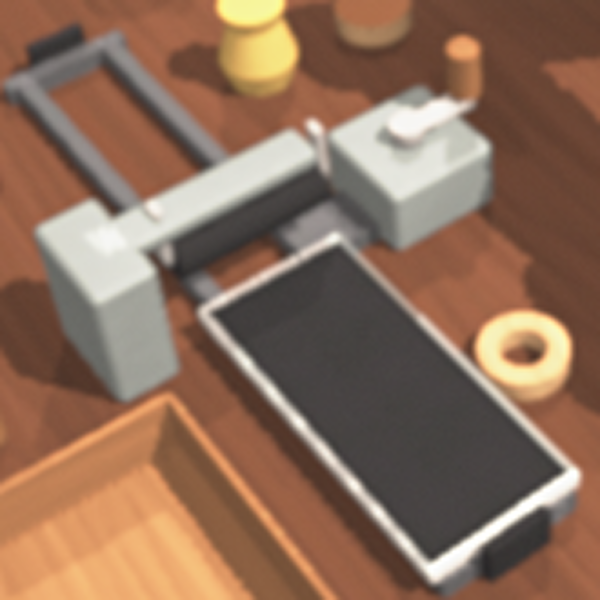

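The bed's corners are clear in both views: in the top crop (48,144), (368,140), (369,276), (48,278), with the knob at (408,418). Next come bed pose, yaw and crank.

Run:
```python
from h import *
T=lambda u,v:((u+.5)/3.3333-.5+230,(v+.5)/3.3333-.5+130)
S=lambda u,v:((u+.5)/3.636-.5+170,(v+.5)/3.636-.5+190)
c={}
for k,a,b in(("TL",(48,144),(432,580)),("TR",(368,140),(200,311)),("BR",(369,276),(338,236)),("BL",(48,278),(579,476))):
    c[k]=onz("top",*T(*a),30); print(k,*two(T(*a),S(*b)),c[k],onz("scene",*S(*b),30))
ctr=sum(c.values())/4; d=c["TL"]+c["BL"]-c["TR"]-c["BR"]; d/=np.linalg.norm(d)
yaw=np.arctan2(-d[0],d[1]);print("bedmid",ctr,"yaw",yaw)
ex=np.array([d[1],-d[0]]);ey=d[:2]
org=ctr[:2]-165*ey
print("roller org",org,"axis guess x-145:",org-145*ex,"knob0",org-200*ex)
for z in(122,):print("knobtop",onz("top",*T(408,417),z),onz("scene",*S(463,48),z))
print("axis hub",onz("top",*T(405,356),85),two(T(405,356),S(405,125)))
print("disc20",onz("top",418,274.4,20),onz("scene",272.9,193.4,20))
print("sq20",onz("top",205.2,221.8,20),onz("scene",369.3,349.9,20))
print("ring20",onz("top",283.5,228.5,20),onz("scene",313.9,286.5,20))
print("bowl",onz("top",494,233,50),onz("scene",207,168,50))
# disc refine
for n,p,q in(("top",(418,274),16),("scene",(273,194),16)):
    im=cv2.imread(f"pics/{n}0.png");h=cv2.cvtColor(im,cv2.COLOR_BGR2HSV)[p[1]-q:p[1]+q,p[0]-q:p[0]+q]
    print(n);print(h[::2,::2,2])
```

```text
TL [673.2 310.3  20.7] 1.5 [671.2 308.7  30. ] [675.6 315.9  30. ]
TR [684.6  26.6  23.8] 3.0 [684.1  26.1  30. ] [685.4  33.2  30. ]
BR [562.9  22.   22. ] 0.4 [561.   22.6  30. ] [566.5  28.8  30. ]
BL [551.5 303.9  23.3] 0.9 [550.4 302.9  30. ] [554.2 307.9  30. ]
bedmid [616.675 165.075  30.   ] yaw 0.04172386128800404
roller org [6.23557440e+02 2.18601815e-01] axis guess x-145: [478.68363532  -5.82960285] knob0 [423.7315026   -8.12374944]
knobtop [424.1  -7.2 122. ] [427.5  -2.6 122. ]
axis hub [481.2  -6.4  85. ] (array([482.5,  -6.4,  71. ]), np.float64(3.1))
disc20 [ 387.6 -205.7   20. ] [ 394.9 -189.    20. ]
sq20 [522.9 415.6  20. ] [525.3 422.1  20. ]
ring20 [510.1 187.   20. ] [516.  195.5  20. ]
bowl [ 510.1 -417.9   50. ] [ 515.7 -398.8   50. ]
top
[[144 141 146 147 149 152 145 149 149 149 149 150 154 147 152 147]
 [141 136 139 126 127 126 126 134 137 141 141 143 146 145 144 145]
 [150 148 135 134 126 127 124 120 129 139 138 140 140 144 141 142]
 [130 123 122 125 123 173 207 214 227 209 194 151 145 145 149 150]
 [120 122 122 114 183 223 220 217 216 217 216 219 158 142 1
[... 1124 characters left out ...]
 175 175 177 163 116 105 110]
 [142 140 137 168 174 174 174 176 175 175 176 176 173 128 106 105]
 [110 110 128 171 175 176 175 176 175 176 176 177 165 120 109 105]
 [108 109 117 161 173 175 175 175 175 176 177 171 147 114 107 108]
 [106 107 111 138 163 172 174 173 174 175 169 158 144 114 104 106]
 [109 106 107 126 157 169 173 166 169 168 163 155 132 105 105 103]
 [110 107 102 102 140 165 172 170 168 165 155 131 102 102 104 104]
 [108 109 104  88  97 118 133 139 136 125 107  91  97 102 102 103]
 [107 109 109 100  93  93  89  88  88  90  92  98 103 102 102 103]
 [107 107 109 110 106 103 103  98  97 103 107 108 105 103 102 103]
 [107 108 107 110 109 107 107 109 106 104 108 109 108 105 103 103]]
```

All heights come out 0–15 mm low in the two-view fit. The pieces read 6–12 against 20, the bed 22 against 30 and the knob 115 against 122. That is a scene-camera bias, so I use the top view at the nominal heights:
- **Ring:** (511,187).
- **Square:** (523,416), edges at about 30°.
- **Disc:** (387,-206).
- **Bed centre:** (616.7,165), yaw 0.042.
- **Knob:** (424,-8).

All are in reach and the sizes agree. I start with the ring.

>>> move_arm --commands '[[[3.0,-3.9,0],[0,0,1.8],1],[[3.0,-3.9,0],[0,0,1.8],1],[[3.0,-3.9,0],[0,0,1.8],1],[[3.0,-3.9,0],[0,0,1.8],1],[[3.0,-3.9,0],[0,0,1.8],1],[[3.0,-3.9,0],[0,0,1.8],1],[[3.0,-3.9,0],[0,0,1.8],1],[[3.0,-3.9,0],[0,0,1.8],1],[[3.0,-3.9,0],[0,0,1.8],1],[[3.0,-3.9,0],[0,0,1.8],1]]'

```text
t: 1.1
eef_pos: [490.8, 203.6, 214.6]
tcp_rot: [3.142, -0.0, -3.135]
ft_force: [1.1, 1.4, 0.5]
opening: 1.001
grip_force: 0.0
```

>>> move_arm --commands '[[[2.0,-1.7,-3],[0,0,0],1],[[0,0,-5],[0,0,0],1],[[0,0,-5],[0,0,0],1],[[0,0,-4],[0,0,0],1],[[0,0,-2.0],[0,0,0],1],[[0,0,-1.9],[0,0,0],1],[[0,0,0],[0,0,0],0.3],[[0,0,0],[0,0,0],0.3],[[0,0,0],[0,0,0],0.3],[[0,0,0],[0,0,0],0.3]]'

```text
t: 2.1
eef_pos: [510.4, 188.6, 6.7]
tcp_rot: [3.141, 0.002, -3.136]
ft_force: [-0.2, 0.4, -0.3]
opening: 0.718
grip_force: 0.0
```

>>> move_arm --commands '[[[0,0,0],[0,0,0],0.3],[[0,0,0],[0,0,0],0.3],[[0,0,0],[0,0,0],0.3],[[0,0,0],[0,0,0],0.3]]'

```text
t: 2.5
eef_pos: [510.4, 188.6, 6.7]
tcp_rot: [3.141, 0.002, -3.136]
ft_force: [-1.0, -0.9, 6.5]
opening: 0.682
grip_force: 29.7
```

>>> move_arm --commands '[[[0,0,2],[0,0,0],0.3],[[0,0,3],[0,0,0],0.3],[[0,0,3],[0,0,0],0.3],[[3,-1,0],[0,0,0],0.3],[[4,-1,0],[0,0,0],0.3],[[3,-0.4,0],[0,0,0],0.3],[[0.6,0,-2],[0,0,0],0.3],[[0,0,-2],[0,0,0],0.3],[[0,0,-0.6],[0,0,0],0.3],[[0,0,0],[0,0,0],0.3]]'

```text
t: 3.5
eef_pos: [615.4, 164.4, 39.1]
tcp_rot: [-3.141, -0.002, -3.136]
ft_force: [1.0, -0.5, -0.5]
opening: 0.686
grip_force: 29.7
```

>>> move_arm --commands '[[[0,0,-0.2],[0,0,0],0.3],[[0,0,0],[0,0,0],0.3],[[0,0,0],[0,0,0],0.8],[[0,0,0],[0,0,0],1],[[0,0,0],[0,0,0],1],[[0,0,0],[0,0,0],1],[[0,0,4],[0,0,0],1],[[0,0,5],[0,0,0],1],[[0,0,5],[0,0,0],1],[[0,0,0],[0,0,0],1]]'

```text
t: 4.5
eef_pos: [618.4, 164.9, 184.6]
tcp_rot: [3.14, 0.011, -3.136]
ft_force: [-0.3, -0.4, -0.5]
opening: 1.002
grip_force: 0.0
```

>>> move_arm --commands '[[[-1.4,3.6,0],[0,0,-8.5],1],[[-1.4,3.6,0],[0,0,-8.5],1],[[-1.4,3.6,0],[0,0,-8.5],1],[[-1.4,3.6,0],[0,0,-8.5],1],[[-1.4,3.6,0],[0,0,-8.5],1],[[-1.3,3.6,0],[0,0,-8.5],1],[[-1.2,3.5,0],[0,0,-8.5],1],[[0,0,-4],[0,0,0],1],[[0,0,0],[0,0,0],1],[[0,0,0],[0,0,0],1]]'

```text
t: 5.5
eef_pos: [520.8, 415.0, 137.4]
tcp_rot: [-3.14, 0.0, 2.109]
ft_force: [0.5, 0.0, 0.7]
opening: 1.001
grip_force: 0.0
```

Run:
```python
from h import *
print(state()["eef_pos"],state()["tcp_rot"])
t=read_camera("top");cv2.imwrite("pics/t1.png",np.hstack([cv2.resize(t[130:265,230:370],(500,482)),cv2.resize(t[170:250,170:220],(300,482))]))
def blob(im,seed,lo,hi):
    m=cv2.inRange(cv2.cvtColor(im,cv2.COLOR_BGR2HSV),lo,hi);_,l,st,c=cv2.connectedComponentsWithStats(m)
    d=np.linalg.norm(c-seed,axis=1)+1e3*(st[:,4]<60);i=d.argmin();print(c[i],st[i])
    return c[i]
u=blob(t,(292,190),(18,30,150),(40,150,255));print("ring",onz("top",*u,50))
u=blob(t,(418,275),(5,150,180),(17,255,235));print("disc",onz("top",*u,20))
```

```text
[520.84982672 415.01459901 137.40570473] [-3.13981998e+00  1.92312676e-04  2.10911274e+00]
[292.93908629 190.5786802 ] [283 181  21  21 197]
ring [617.2 162.5  50. ]
[422.14092141 187.23848238] [392 183  55  18 369]
disc [ 647.  -218.2   20. ]
```

View pics/t1.png

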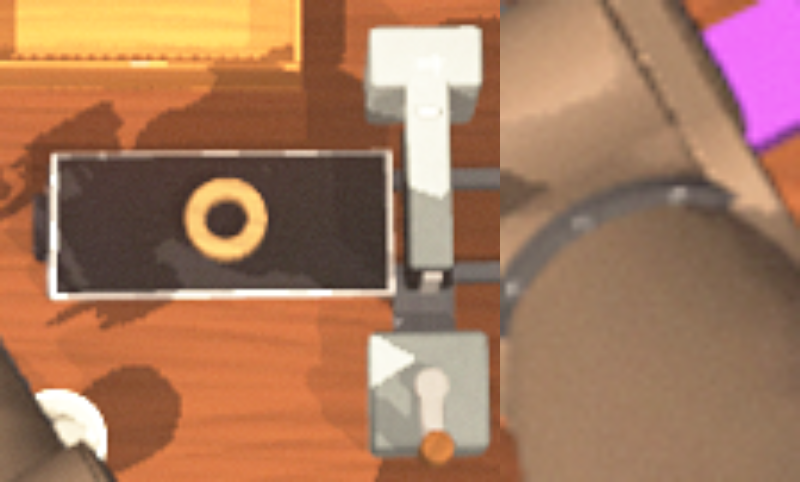

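The ring lies at the bed's middle, measured (617,162). Next is the square.

>>> move_arm --commands '[[[0.2,0.1,-4],[0,0,0],1],[[0,0,-4],[0,0,0],1],[[0,0,-3],[0,0,0],1],[[0,0,-1.5],[0,0,0],1],[[0,0,-0.5],[0,0,0],1],[[0,0,0],[0,0,0],0.3],[[0,0,0],[0,0,0],0.3],[[0,0,0],[0,0,0],0.3],[[0,0,0],[0,0,0],0.3],[[0,0,0],[0,0,0],0.3]]'

```text
t: 6.55
eef_pos: [523.4, 416.8, 8.5]
tcp_rot: [3.14, -0.0, 2.109]
ft_force: [-0.4, -0.5, 5.2]
opening: 0.647
grip_force: 30.0
```

>>> move_arm --commands '[[[0,0,0],[0,0,0],0.3],[[0,0,0],[0,0,0],0.3],[[0,0,0],[0,0,0],0.3],[[0,0,0],[0,0,0],0.3],[[0,0,0],[0,0,0],0.3]]'

```text
t: 7.05
eef_pos: [523.4, 416.8, 8.5]
tcp_rot: [3.14, -0.0, 2.109]
ft_force: [-0.9, -1.1, 6.5]
opening: 0.648
grip_force: 30.0
```

>>> move_arm --commands '[[[0,0,2],[0,0,0],0.3],[[0,0,3],[0,0,0],0.3],[[0,0,3],[0,0,-4.4],0.3],[[1.5,-3,0],[0,0,-6],0.3],[[2,-4,0],[0,0,-6],0.3],[[2,-4,0],[0,0,-6],0.3],[[2,-4,0],[0,0,-6],0.3],[[1.5,-2.2,0],[0,0,0],0.3],[[0,0,-2],[0,0,0],0.3],[[0,0,-2],[0,0,0],0.3]]'

```text
t: 8.05
eef_pos: [613.5, 243.3, 47.4]
tcp_rot: [3.141, -0.0, 1.611]
ft_force: [-0.3, -0.1, -0.9]
opening: 0.649
grip_force: 30.0
```

>>> move_arm --commands '[[[0,0,-0.5],[0,0,0],0.3],[[0,0,0],[0,0,0],0.3],[[0,0,0],[0,0,0],0.3]]'

```text
t: 8.35
eef_pos: [613.1, 244.8, 43.4]
tcp_rot: [3.141, -0.0, 1.613]
ft_force: [0.2, -0.5, -0.5]
opening: 0.647
grip_force: 30.0
```

>>> move_arm --commands '[[[0,0,-0.4],[0,0,0],0.3],[[0,0,0],[0,0,0],0.3],[[0,0,0],[0,0,0],0.8],[[0,0,0],[0,0,0],1],[[0,0,0],[0,0,0],1],[[0,0,0],[0,0,0],1],[[0,0,4],[0,0,0],1],[[0,0,5],[0,0,0],1],[[0,0,4],[0,0,0],1],[[0,0,0],[0,0,0],1]]'

```text
t: 9.35
eef_pos: [615.0, 245.1, 174.7]
tcp_rot: [3.132, -0.002, 1.613]
ft_force: [-0.1, -0.7, -0.4]
opening: 0.998
grip_force: 0.0
```

```bash
cat > b.py <<'E'
from h import *
def blob(im,seed,lo,hi,mn=60,mx=800):
    m=cv2.inRange(cv2.cvtColor(im,cv2.COLOR_BGR2HSV),lo,hi);_,l,st,c=cv2.connectedComponentsWithStats(m)
    d=np.linalg.norm(c-seed,axis=1)+1e3*((st[:,4]<mn)|(st[:,4]>mx));i=d.argmin();return c[i],st[i]
E
python3 - <<'E'
from b import *
t=read_camera("top")
cv2.imwrite("pics/t2.png",np.hstack([cv2.resize(t[150:250,230:360],(520,400)),cv2.resize(t[230:320,370:460],(280,400))]))
s=cv2.cvtColor(t,cv2.COLOR_BGR2HSV);print(s[274,418],s[274,440],s[260,400])
for z,n,seed,lo,hi in((50,"ring",(292,190),(18,30,150),(40,150,255)),(50,"sq",(265,190),(10,150,150),(24,255,255)),(20,"disc",(418,275),(8,188,190),(17,255,240))):
    c,st=blob(t,seed,lo,hi);print(n,c,st,onz("top",*c,z))
E
```

```text
[ 17 184 254] [ 10 177 202] [ 10 163 141]
ring [298.42016807 188.29411765] [291 180  14  20 119] [624.5 146.8  50. ]
sq [364.60194175 213.69902913] [359 209  14  10 103] [555.2 -46.4  50. ]
disc [423. 264.] [423 264   1   1   1] [ 418.2 -220.2   20. ]
```

View pics/t2.png

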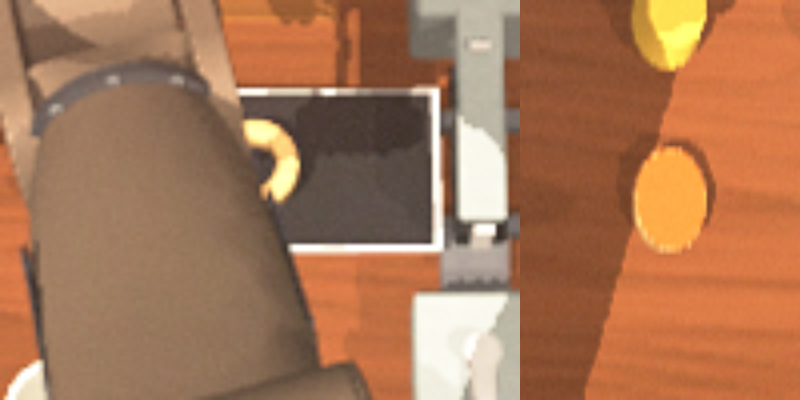

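The disc still lies at (418,275), at about (386.5,-206). The ring is partly hidden by the arm. I go to the disc.

>>> move_arm --commands '[[[-2.1,-4.1,0],[0,0,-8],1],[[-2.1,-4.1,0],[0,0,-8],1],[[-2.1,-4.1,0],[0,0,-8],1],[[-2.1,-4.1,0],[0,0,-8],1],[[-2.1,-4.1,0],[0,0,-8],1],[[-2.1,-4.1,0],[0,0,-8],1],[[-2.1,-4.1,0],[0,0,-8],1],[[-2.1,-4.1,0],[0,0,-8],1],[[-2.1,-4.1,0],[0,0,-8],1],[[-2.1,-4.1,0],[0,0,-8],1]]'

```text
t: 10.4
eef_pos: [401.4, -166.7, 167.8]
tcp_rot: [-3.141, 0.001, 0.211]
ft_force: [1.0, 0.7, -0.1]
opening: 0.999
grip_force: 0.0
```

>>> move_arm --commands '[[[-1.9,-4.1,0],[0,0,-8],1],[[0,0,-4],[0,0,0],1],[[0,0,0],[0,0,0],1],[[0,0,0],[0,0,0],1]]'

```text
t: 10.8
eef_pos: [383.5, -205.9, 128.3]
tcp_rot: [-3.139, 0.002, 0.078]
ft_force: [-0.3, -0.6, -0.6]
opening: 1.002
grip_force: 0.0
```

>>> move_arm --commands '[[[0.3,0,-4],[0,0,0],1],[[0,0,-4],[0,0,0],1],[[0,0,-2.5],[0,0,0],1],[[0,0,-1.2],[0,0,0],1],[[0,0,-0.5],[0,0,0],1],[[0,0,0],[0,0,0],0.3],[[0,0,0],[0,0,0],0.3],[[0,0,0],[0,0,0],0.3],[[0,0,0],[0,0,0],0.3],[[0,0,0],[0,0,0],0.3]]'

```text
t: 11.8
eef_pos: [387.1, -206.6, 7.2]
tcp_rot: [3.141, -0.001, 0.077]
ft_force: [0.4, 1.9, 8.0]
opening: 0.684
grip_force: 30.0
```

>>> move_arm --commands '[[[0,0,0],[0,0,0],0.3],[[0,0,0],[0,0,0],0.3],[[0,0,0],[0,0,0],0.3]]'

```text
t: 12.1
eef_pos: [387.1, -206.6, 7.2]
tcp_rot: [3.141, -0.001, 0.077]
ft_force: [0.0, 1.6, 9.3]
opening: 0.687
grip_force: 30.0
```

>>> move_arm --commands '[[[0,0,2],[0,0,0],0.3],[[0,0,4],[0,0,8],0.3],[[0,0,4],[0,0,8],0.3],[[0,1,4],[0,0,8],0.3],[[1,3,4],[0,0,8],0.3],[[2.5,3.5,0],[0,0,8],0.3],[[2.8,3.6,0],[0,0,8],0.3],[[2.8,3.6,0],[0,0,8],0.3],[[2.8,3.6,0],[0,0,8],0.3],[[2.8,3.6,0],[0,0,8],0.3]]'

```text
t: 13.1
eef_pos: [534.4, 13.6, 186.1]
tcp_rot: [3.141, 0.0, 1.339]
ft_force: [-0.3, -1.0, -1.5]
opening: 0.692
grip_force: 30.0
```

>>> move_arm --commands '[[[2.8,3.6,0],[0,0,8],0.3],[[2.8,3.5,0],[0,0,8],0.3],[[3.0,0,0],[0,0,0],0.3],[[0,0,-3],[0,0,0],0.3],[[0,0,0],[0,0,0],0.3],[[0,0,0],[0,0,0],0.3]]'

```text
t: 13.7
eef_pos: [619.1, 82.7, 155.8]
tcp_rot: [-3.14, -0.0, 1.613]
ft_force: [0.6, 0.3, -1.3]
opening: 0.691
grip_force: 30.0
```

>>> move_arm --commands '[[[0,0.1,-4],[0,0,0],0.3],[[0,0,-4],[0,0,0],0.3],[[0,0,-2.5],[0,0,0],0.3],[[0,0,-0.9],[0,0,0],0.3],[[0,0,0],[0,0,0],0.3],[[0,0,0],[0,0,0],0.3]]'

```text
t: 14.3
eef_pos: [620.6, 83.8, 43.7]
tcp_rot: [3.139, 0.0, 1.613]
ft_force: [0.7, -0.5, -0.9]
opening: 0.689
grip_force: 30.0
```

>>> move_arm --commands '[[[0,0,-0.3],[0,0,0],0.3],[[0,0,-0.2],[0,0,0],0.3],[[0,0,0],[0,0,0],0.8],[[0,0,0],[0,0,0],1],[[0,0,0],[0,0,0],1],[[0,0,0],[0,0,0],1],[[0,0,4],[0,0,0],1],[[0,0,5],[0,0,0],1],[[0,0,5],[0,0,0],1],[[0,0,0],[0,0,0],1]]'

```text
t: 15.3
eef_pos: [622.2, 84.1, 183.7]
tcp_rot: [3.131, 0.0, 1.613]
ft_force: [0.4, 1.1, 0.1]
opening: 1.002
grip_force: 0.0
```

>>> move_arm --commands '[[[-3,-1.5,0],[0,0,0],1],[[-4,-2,0],[0,0,0],1],[[-4,-2,0],[0,0,0],1],[[-4,-2,0],[0,0,0],1],[[-4,-1.5,0],[0,0,0],1],[[0,0,0],[0,0,0],1],[[0,0,0],[0,0,0],1]]'

```text
t: 16.0
eef_pos: [429.8, -6.4, 177.2]
tcp_rot: [3.14, 0.0, 1.612]
ft_force: [0.6, -0.3, 0.7]
opening: 1.002
grip_force: 0.0
```

Run:
```python
from b import *
t=read_camera("top");s=read_camera("scene")
cv2.imwrite("pics/t3.png",np.hstack([cv2.resize(t[140:270,230:370],(430,400)),cv2.resize(s[200:360,190:340],(370,400))]))
```

```text
(no output)
```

View pics/t3.png

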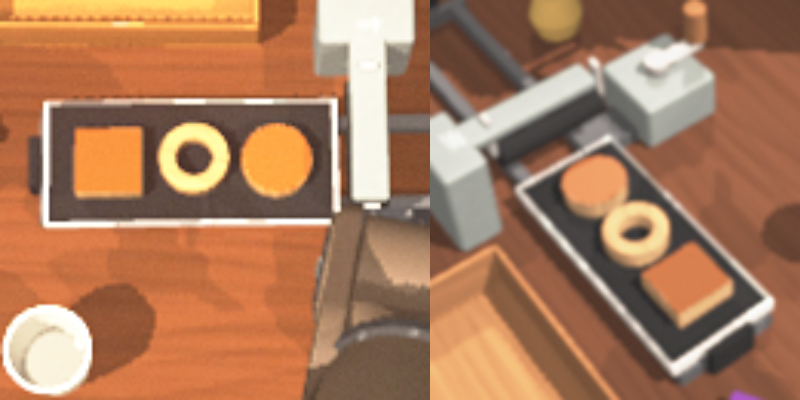

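All three pieces lie flat and apart on the bed: the square, ring and disc are at crop (108,161), (194,157) and (277,160). I go to the knob with the gripper at 0.6 open.

>>> move_arm --commands '[[[-0.6,-0.2,0],[0,0,0],0.6],[[0,0,-2],[0,0,0],0.6],[[0,0,-3],[0,0,0],0.6],[[0,0,-2.3],[0,0,0],0.6],[[0,0,-1.3],[0,0,0],0.6],[[0,0,-0.7],[0,0,0],0.6],[[0,0,0],[0,0,0],0.4],[[0,0,0],[0,0,0],0.2],[[0,0,0],[0,0,0],0.1],[[0,0,0],[0,0,0],0.1]]'

```text
t: 17.1
eef_pos: [424.3, -8.2, 84.5]
tcp_rot: [3.139, 0.0, 1.613]
ft_force: [12.7, 0.6, -1.8]
opening: 0.322
grip_force: 7.2
```

>>> move_arm --commands '[[[0,0,0],[0,0,0],0.1],[[0,0,0],[0,0,0],0.1],[[0,0,0],[0,0,0],0.1],[[0,0,0],[0,0,0],0.1],[[0,0,0],[0,0,0],0.1]]'

```text
t: 17.6
eef_pos: [426.7, -8.5, 84.7]
tcp_rot: [3.135, 0.001, 1.612]
ft_force: [12.4, 2.0, -5.9]
opening: 0.268
grip_force: 30.0
```

Run:
```python
from h import *
s=state();print(s["eef_pos"],s["opening"],s["ft_force"])
import numpy as np
c=np.array([479.0,-5.8]);psi=0.042;R=5.5
# angle theta clockwise from -x(press); 10 rows/ call table of deltas in cm, per 0.22 rad
def pos(th): return R*np.array([-np.cos(th-psi), np.sin(th-psi)])  # clockwise: -x ->+y
for k in range(12):
    a=0.22*10*k; p=[(pos(a)+0)*1]; 
    q=np.array([pos(a+0.22*i) for i in range(11)]); r=q.round(1)if 0 else q
    tgt=np.round(q-pos(0),1);print(k,(tgt[1:]-tgt[:-1]).round(1).tolist())
```

```text
[426.7434744   -8.50642185  84.6529711 ] 0.26750375656976283 [12.36911778  1.98852095 -5.89156421]
0 [[0.1, 1.2], [0.3, 1.2], [0.6, 1.0], [0.8, 0.9], [1.0, 0.7], [1.1, 0.5], [1.2, 0.2], [1.2, 0.0], [1.2, -0.3], [1.0, -0.6]]
1 [[1.0, -0.8], [0.7, -0.9], [0.5, -1.1], [0.3, -1.2], [0.0, -1.2], [-0.3, -1.2], [-0.5, -1.1], [-0.8, -0.9], [-0.9, -0.8], [-1.1, -0.5]]
2 [[-1.2, -0.3], [-1.2, 0.0], [-1.2, 0.2], [-1.1, 0.5], [-0.9, 0.7], [-0.8, 0.9], [-0.6, 1.1], [-0.3, 1.1], [-0.1, 1.2], [0.2, 1.2]]
3 [[0.5, 1.1], [0.6, 1.0], [0.9, 0.9], [1.1, 0.6], [1.1, 0.3], [1.2, 0.1], [1.2, -0.1], [1.2, -0.5], [1.0, -0.6], [0.8, -0.9]]
4 [[0.7, -1.0], [0.4, -1.1], [0.1, -1.2], [-0.1, -1.2], [-0.4, -1.2], [-0.6, -1.0], [-0.9, -0.9], [-1.0, -0.7], [-1.1, -0.4], [-1.2, -0.2]]
5 [[-1.2, 0.1], [-1.2, 0.4], [-1.0, 0.6], [-0.9, 0.8], [-0.7, 1.0], [-0.5, 1.1], [-0.2, 1.2], [0.1, 1.2], [0.3, 1.1], [0.5, 1.1]]
6 [[0.8, 0.9], [1.0, 0.8], [1.1, 0.5], [1.2, 0.2], [1.2, 0.0], [1.1, -0.3], [1.1, -0.5], [1.0, -0.8], [0.7, -0.9], [0.6, -1.1]]
7 [[0.2, -1.2], [0.1, -1.2], [-0.3, -1.1], [-0.5, -1.1], [-0.7, -1.0], [-0.9, -0.8], [-1.1, -0.6], [-1.1, -0.3], [-1.2, -0.1], [-1.2, 0.2]]
8 [[-1.1, 0.5], [-1.0, 0.7], [-0.8, 0.9], [-0.6, 1.0], [-0.4, 1.2], [-0.1, 1.2], [0.2, 1.2], [0.4, 1.1], [0.6, 1.0], [0.9, 0.9]]
9 [[1.0, 0.6], [1.2, 0.4], [1.2, 0.1], [1.2, -0.1], [1.1, -0.4], [1.1, -0.6], [0.8, -0.9], [0.7, -1.0], [0.4, -1.1], [0.2, -1.2]]
10 [[-0.1, -1.2], [-0.4, -1.1], [-0.6, -1.1], [-0.8, -0.9], [-0.9, -0.7], [-1.2, -0.4], [-1.2, -0.3], [-1.2, 0.1], [-1.1, 0.3], [-1.1, 0.6]]
11 [[-0.9, 0.8], [-0.7, 0.9], [-0.5, 1.1], [-0.3, 1.2], [0.0, 1.2], [0.3, 1.2], [0.6, 1.1], [0.7, 0.9], [0.9, 0.8], [1.1, 0.5]]
```

>>> move_arm --commands '[[[0.2,0,0],[0,0,0],0.1],[[0.1,0.6,0],[0,0,0],0.1],[[0,0.6,0],[0,0,0],0.1],[[0.3,1.2,0],[0,0,0],0.1],[[0.6,1.0,0],[0,0,0],0.1],[[0.8,0.9,0],[0,0,0],0.1],[[0,0,0],[0,0,0],0.1]]'

```text
t: 18.3
eef_pos: [444.9, 34.9, 84.5]
tcp_rot: [3.14, 0.001, 1.614]
ft_force: [2.6, -3.2, 3.1]
opening: 0.273
grip_force: 30.0
```

>>> move_arm --commands '[[[0.5,0.4,0],[0,0,0],0.1],[[0.5,0.3,0],[0,0,0],0.1],[[1.1,0.5,0],[0,0,0],0.1],[[1.2,0.2,0],[0,0,0],0.1],[[1.2,0.0,0],[0,0,0],0.1],[[1.2,-0.3,0],[0,0,0],0.1],[[1.0,-0.6,0],[0,0,0],0.1],[[1.0,-0.8,0],[0,0,0],0.1],[[0.7,-0.9,0],[0,0,0],0.1],[[0.5,-1.1,0],[0,0,0],0.1]]'

```text
t: 19.3
eef_pos: [533.2, 13.3, 84.6]
tcp_rot: [3.14, -0.002, 1.613]
ft_force: [0.4, 12.9, 3.6]
opening: 0.267
grip_force: 30.0
```

```bash
cat > cr.py <<'E'
from h import *
s=state();p=s["eef_pos"]-np.array([481.5,-6,0]);print(s["t"],p.round(1),np.hypot(*p[:2]).round(1),"th",(np.arctan2(p[1],-p[0])+.042).round(3),s["ft_force"].round(1),s["opening"].round(3),s["grip_force"],s["qvel"].round(2))
E
python3 cr.py
```

```text
Traceback (most recent call last):
  File "cr.py", line 2, in <module>
    s=state();p=s["eef_pos"]-np.array([481.5,-6,0]);print(s["t"],p.round(1),np.hypot(*p[:2]).round(1),"th",(np.arctan2(p[1],-p[0])+.042).round(3),s["ft_force"].round(1),s["opening"].round(3),s["grip_force"],s["qvel"].round(2))
                                                                                                                                                                         ^^^^^^^^^^^^^^^^^^
AttributeError: 'float' object has no attribute 'round'
```

>>> move_arm --commands '[[[0.3,-1.2,0],[0,0,0],0.1],[[0.0,-1.2,0],[0,0,0],0.1],[[-0.3,-1.2,0],[0,0,0],0.1],[[-0.5,-1.1,0],[0,0,0],0.1],[[-0.8,-0.9,0],[0,0,0],0.1],[[-0.9,-0.8,0],[0,0,0],0.1],[[-1.1,-0.5,0],[0,0,0],0.1]]'

```text
t: 20.0
eef_pos: [500.7, -57.7, 84.6]
tcp_rot: [3.138, 0.001, 1.613]
ft_force: [4.4, 1.2, 1.8]
opening: 0.267
grip_force: 30.0
```

>>> move_arm --commands '[[[-1.2,-0.3,0],[0,0,0],0.1],[[-1.2,0.0,0],[0,0,0],0.1],[[-1.2,0.2,0],[0,0,0],0.1],[[-1.1,0.5,0],[0,0,0],0.1],[[-0.9,0.7,0],[0,0,0],0.1],[[-0.8,0.9,0],[0,0,0],0.1],[[-0.6,1.1,0],[0,0,0],0.1],[[-0.3,1.1,0],[0,0,0],0.1],[[-0.1,1.2,0],[0,0,0],0.1],[[0.2,1.2,0],[0,0,0],0.1]]'

```text
t: 21.0
eef_pos: [428.6, 8.6, 84.5]
tcp_rot: [3.138, 0.002, 1.613]
ft_force: [7.7, -13.8, 1.4]
opening: 0.272
grip_force: 30.0
```

```bash
sed -i 's/s\["opening"\].round(3)/s["opening"]/' cr.py
python3 cr.py
```

```text
21.0 [-52.9  14.6  84.5] 54.9 th 0.311 [  7.7 -13.8   1.4] 0.2719984633895137 29.982426166534424 [ 0.29  0.02 -0.06 -0.    0.02  0.29]
```

>>> move_arm --commands '[[[0.5,1.1,0],[0,0,0],0.1],[[0.6,1.0,0],[0,0,0],0.1],[[0.9,0.9,0],[0,0,0],0.1],[[1.1,0.6,0],[0,0,0],0.1],[[1.1,0.3,0],[0,0,0],0.1],[[1.2,0.1,0],[0,0,0],0.1],[[1.2,-0.1,0],[0,0,0],0.1],[[1.2,-0.5,0],[0,0,0],0.1],[[1.0,-0.6,0],[0,0,0],0.1],[[0.8,-0.9,0],[0,0,0],0.1]]'

```text
t: 22.0
eef_pos: [523.0, 30.2, 84.4]
tcp_rot: [-3.141, -0.003, 1.613]
ft_force: [0.8, 18.5, 7.0]
opening: 0.273
grip_force: 30.0
```

>>> move_arm --commands '[[[0.7,-1.0,0],[0,0,0],0.1],[[0.4,-1.1,0],[0,0,0],0.1],[[0.1,-1.2,0],[0,0,0],0.1],[[-0.1,-1.2,0],[0,0,0],0.1],[[-0.4,-1.2,0],[0,0,0],0.1],[[-0.6,-1.0,0],[0,0,0],0.1],[[-0.9,-0.9,0],[0,0,0],0.1],[[-1.0,-0.7,0],[0,0,0],0.1],[[-1.1,-0.4,0],[0,0,0],0.1],[[-1.2,-0.2,0],[0,0,0],0.1]]'

```text
t: 23.0
eef_pos: [482.6, -61.2, 84.4]
tcp_rot: [3.14, 0.0, 1.612]
ft_force: [4.4, 7.8, 5.3]
opening: 0.271
grip_force: 30.0
```

Run:
```python
from b import *
t=read_camera("top");s=read_camera("scene")
cv2.imwrite("pics/t4.png",np.hstack([cv2.resize(t[140:270,270:410],(430,400)),cv2.resize(s[170:330,170:320],(370,400))]))
exec(open("cr.py").read())
```

```text
23.1 [ -1.1 -54.9  84.3] 54.9 th -1.509 [-5.7 -3.  11.3] 0.27109750260631466 30.001927614212036 [ 0.01  0.01 -0.01 -0.01  0.03  0.01]
```

View pics/t4.png

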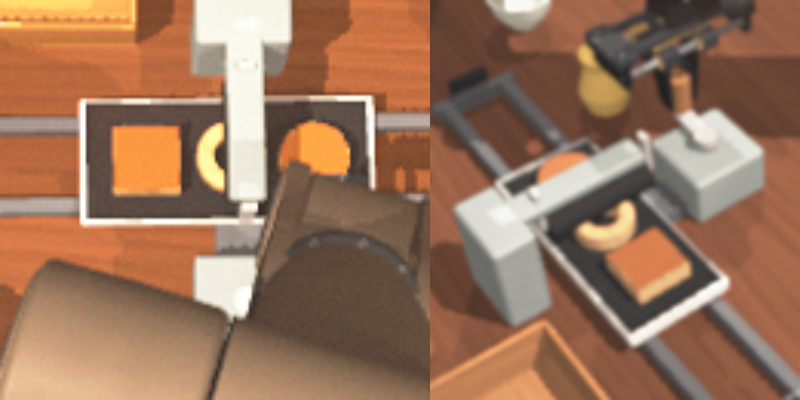

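At about 11 rad the disc has passed the roller and the ring is under it, with the square still to follow. All are in place on the bed, so I keep turning.

>>> move_arm --commands '[[[-0.6,0.0,0],[0,0,0],0.1],[[-0.6,0.1,0],[0,0,0],0.1],[[-1.2,0.4,0],[0,0,0],0.1],[[-1.0,0.6,0],[0,0,0],0.1],[[-0.9,0.8,0],[0,0,0],0.1],[[-0.7,1.0,0],[0,0,0],0.1],[[-0.5,1.1,0],[0,0,0],0.1],[[-0.2,1.2,0],[0,0,0],0.1],[[0.1,1.2,0],[0,0,0],0.1],[[0.3,1.1,0],[0,0,0],0.1]]'

```text
t: 24.1
eef_pos: [430.3, 13.6, 84.4]
tcp_rot: [3.139, 0.002, 1.614]
ft_force: [5.3, -14.4, 3.4]
opening: 0.271
grip_force: 30.0
```

>>> move_arm --commands '[[[0.5,1.1,0],[0,0,0],0.1],[[0.8,0.9,0],[0,0,0],0.1],[[1.0,0.8,0],[0,0,0],0.1],[[1.1,0.5,0],[0,0,0],0.1],[[1.2,0.2,0],[0,0,0],0.1],[[1.2,0.0,0],[0,0,0],0.1],[[1.1,-0.3,0],[0,0,0],0.1],[[1.1,-0.5,0],[0,0,0],0.1],[[1.0,-0.8,0],[0,0,0],0.1],[[0.7,-0.9,0],[0,0,0],0.1]]'

```text
t: 25.1
eef_pos: [526.4, 26.1, 84.4]
tcp_rot: [3.141, -0.003, 1.613]
ft_force: [2.0, 17.6, 7.9]
opening: 0.268
grip_force: 30.0
```

```bash
python3 cr.py
```

```text
25.1 [44.9 32.1 84.4] 55.2 th 2.564 [ 2.  17.6  7.9] 0.26786311870178525 30.00156283378601 [-0.17  0.07 -0.16 -0.01  0.08 -0.16]
```

>>> move_arm --commands '[[[0.6,-1.1,0],[0,0,0],0.1],[[0.2,-1.2,0],[0,0,0],0.1],[[0.1,-1.2,0],[0,0,0],0.1],[[-0.3,-1.1,0],[0,0,0],0.1],[[-0.5,-1.1,0],[0,0,0],0.1],[[-0.7,-1.0,0],[0,0,0],0.1],[[-0.9,-0.8,0],[0,0,0],0.1],[[-1.1,-0.6,0],[0,0,0],0.1],[[-1.1,-0.3,0],[0,0,0],0.1],[[-1.2,-0.1,0],[0,0,0],0.1]]'

```text
t: 26.1
eef_pos: [477.4, -61.0, 84.3]
tcp_rot: [3.14, -0.0, 1.612]
ft_force: [5.3, 11.4, 4.9]
opening: 0.269
grip_force: 30.0
```

>>> move_arm --commands '[[[-1.2,0.2,0],[0,0,0],0.1],[[-1.1,0.5,0],[0,0,0],0.1],[[-1.0,0.7,0],[0,0,0],0.1],[[-0.8,0.9,0],[0,0,0],0.1],[[-0.6,1.0,0],[0,0,0],0.1],[[-0.4,1.2,0],[0,0,0],0.1],[[-0.1,1.2,0],[0,0,0],0.1],[[0.2,1.2,0],[0,0,0],0.1],[[0.4,1.1,0],[0,0,0],0.1],[[0.6,1.0,0],[0,0,0],0.1]]'

```text
t: 27.1
eef_pos: [438.2, 28.3, 84.3]
tcp_rot: [3.139, 0.002, 1.614]
ft_force: [7.2, -22.8, 1.8]
opening: 0.267
grip_force: 30.0
```

```bash
python3 cr.py
```

```text
27.1 [-43.3  34.3  84.3] 55.2 th 0.712 [  7.2 -22.8   1.8] 0.26666396942124104 29.999817609786987 [ 0.24  0.07 -0.16 -0.01  0.08  0.24]
```

>>> move_arm --commands '[[[0.9,0.9,0],[0,0,0],0.1],[[1.0,0.6,0],[0,0,0],0.1],[[1.2,0.4,0],[0,0,0],0.1],[[1.2,0.1,0],[0,0,0],0.1],[[1.2,-0.1,0],[0,0,0],0.1],[[1.1,-0.4,0],[0,0,0],0.1],[[1.1,-0.6,0],[0,0,0],0.1],[[0.8,-0.9,0],[0,0,0],0.1],[[0.7,-1.0,0],[0,0,0],0.1],[[0.4,-1.1,0],[0,0,0],0.1]]'

```text
t: 28.1
eef_pos: [534.5, 9.6, 84.5]
tcp_rot: [3.139, -0.002, 1.613]
ft_force: [6.0, 13.5, 4.7]
opening: 0.267
grip_force: 30.0
```

>>> move_arm --commands '[[[0.2,-1.2,0],[0,0,0],0.1],[[-0.1,-1.2,0],[0,0,0],0.1],[[-0.4,-1.1,0],[0,0,0],0.1],[[-0.6,-1.1,0],[0,0,0],0.1],[[-0.8,-0.9,0],[0,0,0],0.1],[[-0.9,-0.7,0],[0,0,0],0.1],[[-0.6,-0.2,0],[0,0,0],0.1],[[-0.6,-0.2,0],[0,0,0],0.1],[[-0.6,-0.1,0],[0,0,0],0.1],[[0,0,0],[0,0,0],0.1]]'

```text
t: 29.1
eef_pos: [489.2, -60.1, 84.4]
tcp_rot: [3.141, 0.002, 1.613]
ft_force: [-0.7, -11.7, 6.0]
opening: 0.271
grip_force: 30.0
```

```bash
python3 cr.py
```

```text
29.1 [  7.7 -54.1  84.4] 54.6 th -1.671 [ -0.7 -11.7   6. ] 0.27088228698590766 30.001089870929718 [ 0.    0.   -0.01 -0.    0.02  0.  ]
```

>>> move_arm --commands '[[[-0.7,0,0],[0,0,0],0.1],[[-0.8,0,0],[0,0,0],0.1],[[-0.6,0.2,0],[0,0,0],0.1],[[0,0,0],[0,0,0],0.1],[[0,0,0],[0,0,0],0.1],[[0,0,0],[0,0,0],0.1]]'

```text
t: 29.7
eef_pos: [467.3, -58.4, 84.4]
tcp_rot: [-3.14, 0.002, 1.614]
ft_force: [-6.6, -18.4, 12.3]
opening: 0.271
grip_force: 30.0
```

```bash
python3 cr.py
```

```text
29.7 [-14.2 -52.4  84.4] 54.3 th -1.264 [ -6.6 -18.4  12.3] 0.2711971185210525 30.002256631851196 [ 0. -0.  0.  0.  0.  0.]
```

>>> move_arm --commands '[[[0,-0.3,0],[0,0,0],0.1],[[0,0,0],[0,0,0],0.1],[[0,0,0],[0,0,0],0.5],[[0,0,0],[0,0,0],0.5],[[0,0,0],[0,0,0],0.5],[[0,0,3],[0,0,0],0.5],[[0,0,4],[0,0,0],0.5],[[0,0,4],[0,0,0],1],[[-4,-1,0],[0,0,0],1],[[0,4,0],[0,0,0],1]]'

```text
t: 30.7
eef_pos: [426.2, -33.7, 194.5]
tcp_rot: [3.141, 0.001, 1.605]
ft_force: [0.7, 1.6, -0.4]
opening: 0.697
grip_force: 0.0
```

>>> move_arm --commands '[[[0,5,0],[0,0,0],1],[[0,5,0],[0,0,0],1],[[0,5,0],[0,0,0],1],[[0,5,0],[0,0,0],1],[[0,0,0],[0,0,0],1],[[0,0,0],[0,0,0],1]]'

```text
t: 31.3
eef_pos: [428.1, 170.7, 193.5]
tcp_rot: [-3.141, 0.0, 1.616]
ft_force: [-0.4, 0.1, -0.3]
opening: 1.0
grip_force: 0.0
```

Run:
```python
from b import *
t=read_camera("top");s=read_camera("scene")
cv2.imwrite("pics/t5.png",np.hstack([cv2.resize(t[140:270,320:480],(430,350)),cv2.resize(s[140:300,150:320],(370,350))]))
for n,seed,lo,hi in(("ring",(405,190),(18,30,150),(40,150,255)),("sq",(377,190),(8,120,150),(22,255,255)),("disc",(433,190),(8,120,150),(22,255,255))):
    c,st=blob(t,seed,lo,hi);print(n,c,st,onz("top",*c,50))
```

```text
ring [406.44221106 189.53768844] [396 180  22  20 199] [ 630.7 -166.9   50. ]
sq [378.12139918 190.94444444] [367 180  23  23 486] [623.9 -84.7  50. ]
disc [405.93396226 189.37106918] [395 179  23  23 318] [ 631.1 -165.5   50. ]
```

View pics/t5.png

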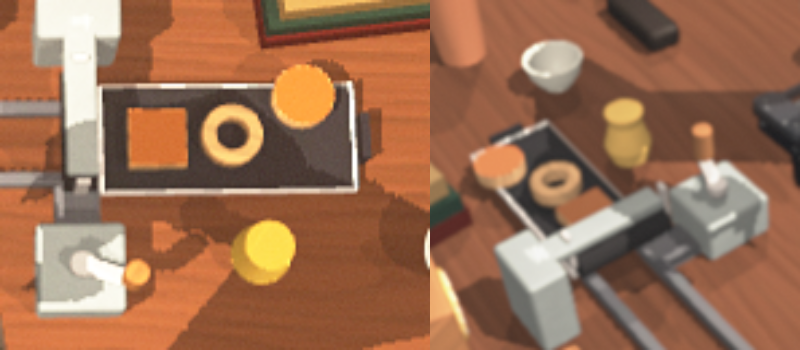

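The bed is at the right end with the square and ring in place. The disc has been knocked towards the bed's far edge, at crop (303,96). I check how far it is from the bed's centre.

Run:
```python
from b import *
p=onz("top",432.7,175.7,50)[:2];t2=two((432.7,175.7),(150+498*170/370-430*170/370,140+160*160/350))
o=np.array([623.6,0.2]);ex=np.array([np.cos(.042),np.sin(.042)]);ey=np.array([-ex[1],ex[0]])
bm=o-165*ey
for n,q in(("disc",p),("ring",np.array([630.7,-166.9])),("sq",np.array([623.9,-84.7]))): print(n,q,((q-bm)@ex).round(1),((q-bm)@ey).round(1))
print(bm,t2)
```

```text
disc [ 674.6 -243.3] 40.7 -80.4
ring [ 630.7 -166.9] 0.1 -2.3
sq [623.9 -84.7] -3.3 80.2
[ 630.52796276 -164.65449139] (array([ 677. , -245. ,   44.9]), np.float64(2.1))
```

The disc is at bed x = 41 mm, still inside ±55, so the step holds. I take the disc off first, closing along y.

>>> move_arm --commands '[[[2.3,-3.8,0],[0,0,-8.2],1],[[2.3,-3.8,0],[0,0,-8.2],1],[[2.3,-3.8,0],[0,0,-8.2],1],[[2.3,-3.8,0],[0,0,-8.2],1],[[2.3,-3.8,0],[0,0,-8.2],1],[[2.3,-3.8,0],[0,0,-8.2],1],[[2.3,-3.8,0],[0,0,-8.2],1],[[2.3,-3.8,0],[0,0,-8.2],1],[[2.3,-3.8,0],[0,0,-8.2],1],[[2.3,-3.8,0],[0,0,-8.2],1]]'

```text
t: 32.4
eef_pos: [658.2, -214.2, 193.8]
tcp_rot: [-3.142, 0.0, 0.173]
ft_force: [1.6, 0.4, 0.0]
opening: 0.998
grip_force: 0.0
```

>>> move_arm --commands '[[[1.6,-3.4,0],[0,0,-8],1],[[0,0,-4],[0,0,0],1],[[0,0,0],[0,0,0],0.95],[[0,0,0],[0,0,0],0.95],[[0,0,0],[0,0,0],0.95]]'

```text
t: 32.9
eef_pos: [674.8, -244.5, 155.7]
tcp_rot: [3.141, -0.002, 0.042]
ft_force: [0.9, 0.2, 0.9]
opening: 0.953
grip_force: 0.0
```

>>> move_arm --commands '[[[0,0.1,-4],[0,0,0],0.95],[[0,0,-4],[0,0,0],0.95],[[0,0,-2],[0,0,0],0.95],[[0,0,-1.2],[0,0,0],0.95],[[0,0,-0.5],[0,0,0],0.95],[[0,0,0],[0,0,0],0.95],[[0,0,0],[0,0,0],0.3],[[0,0,0],[0,0,0],0.3],[[0,0,0],[0,0,0],0.3],[[0,0,0],[0,0,0],0.3]]'

```text
t: 33.9
eef_pos: [674.9, -243.2, 37.5]
tcp_rot: [3.141, -0.001, 0.042]
ft_force: [-0.8, 0.2, 3.7]
opening: 0.686
grip_force: 30.0
```

>>> move_arm --commands '[[[0,0,0],[0,0,0],0.3],[[0,0,0],[0,0,0],0.3],[[0,0,0],[0,0,0],0.3],[[0,0,0],[0,0,0],0.3]]'

```text
t: 34.3
eef_pos: [674.9, -243.2, 37.5]
tcp_rot: [3.141, -0.001, 0.042]
ft_force: [-0.0, 0.9, 6.4]
opening: 0.687
grip_force: 30.0
```

>>> move_arm --commands '[[[0,0,3],[0,0,0],0.3],[[0,0,4],[0,0,0],0.3],[[0,0,5],[0,0,0],0.3],[[0,2,4],[0,0,6],0.3],[[-1,4,0],[0,0,7],0.3],[[-1.7,4.5,0],[0,0,7],0.3],[[-1.7,4.5,0],[0,0,7],0.3],[[-1.7,4.5,0],[0,0,7],0.3],[[-1.7,4.5,0],[0,0,7],0.3],[[-1.7,4.5,0],[0,0,7],0.3]]'

```text
t: 35.3
eef_pos: [578.6, 43.5, 196.7]
tcp_rot: [-3.141, 0.0, 0.885]
ft_force: [1.0, 0.2, -1.2]
opening: 0.684
grip_force: 30.0
```

>>> move_arm --commands '[[[-1.7,4.5,0],[0,0,7],0.3],[[-1.7,4.5,0],[0,0,7],0.3],[[-1.7,4.5,0],[0,0,7],0.3],[[-1.7,4.5,0],[0,0,7],0.3],[[-1.7,4.5,0],[0,0,7],0.3],[[-1.7,4.5,0],[0,0,0],0.3],[[-1.7,4.5,0],[0,0,0],0.3],[[-1.7,4.5,0],[0,0,0],0.3],[[0,0,0],[0,0,0],0.3],[[0,0,0],[0,0,0],0.3]]'

```text
t: 36.3
eef_pos: [443.0, 402.4, 196.4]
tcp_rot: [-3.141, 0.001, 1.493]
ft_force: [1.0, 0.2, -1.4]
opening: 0.687
grip_force: 30.0
```

>>> move_arm --commands '[[[-1.9,-1.5,0],[0,0,0],0.3],[[0,0,-4],[0,0,0],0.3],[[0,0,-4],[0,0,0],0.3],[[0,0,-4],[0,0,0],0.3],[[0,0,-3],[0,0,0],0.3],[[0,0,-2],[0,0,0],0.3],[[0,0,-1],[0,0,0],0.3],[[0,0,-0.5],[0,0,0],0.3],[[0,0,0],[0,0,0],0.3],[[0,0,0],[0,0,0],0.3]]'

```text
t: 37.3
eef_pos: [425.3, 387.0, 12.9]
tcp_rot: [3.14, -0.001, 1.49]
ft_force: [-0.2, 0.2, -0.8]
opening: 0.688
grip_force: 30.0
```

>>> move_arm --commands '[[[0,0,-0.4],[0,0,0],0.3],[[0,0,0],[0,0,0],0.3],[[0,0,0],[0,0,0],0.8],[[0,0,0],[0,0,0],1],[[0,0,0],[0,0,0],1],[[0,0,0],[0,0,0],1],[[0,0,4],[0,0,0],1],[[0,0,5],[0,0,0],1],[[0,0,5],[0,0,0],1],[[0,0,4],[0,0,0],1]]'

```text
t: 38.3
eef_pos: [424.8, 386.9, 190.8]
tcp_rot: [3.14, -0.001, 1.491]
ft_force: [0.7, 0.7, 0.1]
opening: 1.002
grip_force: 0.0
```

Run:
```python
from b import *
t=read_camera("top");print(state()["eef_pos"],state()["tcp_rot"])
for n,seed,lo,hi in(("ring",(405,190),(18,30,150),(40,150,255)),("sq",(377,190),(8,120,150),(22,255,255))):
    c,st=blob(t,seed,lo,hi);print(n,c,st,onz("top",*c,50))
```

```text
[426.43659818 388.28871091 196.60633581] [ 3.13401568 -0.00641845  1.49087145]
ring [405.94630872 189.54362416] [395 179  23  22 298] [ 630.6 -165.5   50. ]
sq [378.109375   190.77539062] [367 180  23  23 512] [624.4 -84.7  50. ]
```

>>> move_arm --commands '[[[1.7,-4.6,0],[0,0,0.7],1],[[1.7,-4.6,0],[0,0,0.7],1],[[1.7,-4.6,0],[0,0,0.7],1],[[1.7,-4.6,0],[0,0,0.7],1],[[1.7,-4.6,0],[0,0,0.7],1],[[1.7,-4.6,0],[0,0,0.7],1],[[1.7,-4.6,0],[0,0,0.7],1],[[1.7,-4.6,0],[0,0,0.7],1],[[1.7,-4.6,0],[0,0,0.7],1],[[1.7,-4.6,0],[0,0,0.7],1]]'

```text
t: 39.35
eef_pos: [595.1, -75.2, 187.7]
tcp_rot: [3.141, -0.0, 1.613]
ft_force: [0.3, 0.7, 0.6]
opening: 1.003
grip_force: 0.0
```

>>> move_arm --commands '[[[1.7,-4.6,0],[0,0,0],1],[[1.7,-4.6,0],[0,0,0],1],[[0,0,-4],[0,0,0],1],[[0,0,0],[0,0,0],1],[[0,0,0],[0,0,0],1],[[0,0,0],[0,0,0],1]]'

```text
t: 39.95
eef_pos: [629.2, -164.3, 149.4]
tcp_rot: [3.14, 0.001, 1.614]
ft_force: [0.7, -0.1, 0.5]
opening: 1.001
grip_force: 0.0
```

>>> move_arm --commands '[[[0.2,-0.2,-4],[0,0,0],1],[[0,0,-4],[0,0,0],1],[[0,0,-1.8],[0,0,0],1],[[0,0,-1],[0,0,0],1],[[0,0,-0.4],[0,0,0],1],[[0,0,0],[0,0,0],1],[[0,0,0],[0,0,0],0.3],[[0,0,0],[0,0,0],0.3],[[0,0,0],[0,0,0],0.3],[[0,0,0],[0,0,0],0.3]]'

```text
t: 40.95
eef_pos: [631.1, -167.3, 36.4]
tcp_rot: [3.14, 0.0, 1.613]
ft_force: [0.9, 0.3, 1.0]
opening: 0.719
grip_force: 0.6
```

>>> move_arm --commands '[[[0,0,0],[0,0,0],0.3],[[0,0,0],[0,0,0],0.3],[[0,0,0],[0,0,0],0.3],[[0,0,0],[0,0,0],0.3]]'

```text
t: 41.35
eef_pos: [631.1, -167.3, 36.4]
tcp_rot: [3.14, 0.0, 1.613]
ft_force: [0.2, 0.1, 5.0]
opening: 0.698
grip_force: 30.0
```

>>> move_arm --commands '[[[0,0,3],[0,0,0],0.3],[[0,0,4],[0,0,0],0.3],[[0,0,5],[0,0,0],0.3],[[0,0,4],[0,0,0],0.3],[[-2.3,3.9,0],[0,0,0],0.3],[[-2.3,3.9,0],[0,0,0],0.3],[[-2.3,3.9,0],[0,0,0],0.3],[[-2.3,3.9,0],[0,0,0],0.3],[[-2.3,3.9,0],[0,0,0],0.3],[[-2.3,3.9,0],[0,0,0],0.3]]'

```text
t: 42.35
eef_pos: [491.2, 68.1, 195.6]
tcp_rot: [-3.141, 0.0, 1.613]
ft_force: [0.2, 0.5, -0.8]
opening: 0.696
grip_force: 30.0
```

>>> move_arm --commands '[[[-2.3,3.9,0],[0,0,0],0.3],[[-2.3,3.9,0],[0,0,0],0.3],[[-2.3,4.0,0],[0,0,0],0.3],[[0,0,0],[0,0,0],0.3],[[0,0,-4],[0,0,0],0.3],[[0,0,-4],[0,0,0],0.3],[[0,0,0],[0,0,0],0.3],[[0,0,0],[0,0,0],0.3]]'

```text
t: 43.15
eef_pos: [423.9, 184.5, 116.1]
tcp_rot: [-3.14, 0.0, 1.612]
ft_force: [0.0, -0.5, -0.7]
opening: 0.697
grip_force: 30.0
```

Next I lower to about 7 mm (−109) and release.

>>> move_arm --commands '[[[0,0.2,-4],[0,0,0],0.3],[[0,0,-3],[0,0,0],0.3],[[0,0,-2],[0,0,0],0.3],[[0,0,-1],[0,0,0],0.3],[[0,0,-0.5],[0,0,0],0.3],[[0,0,0],[0,0,0],0.3],[[0,0,0],[0,0,0],0.3]]'

```text
t: 43.85
eef_pos: [424.3, 187.0, 11.9]
tcp_rot: [3.14, -0.0, 1.613]
ft_force: [0.8, -0.1, -1.7]
opening: 0.697
grip_force: 30.0
```

>>> move_arm --commands '[[[0,0,-0.4],[0,0,0],0.3],[[0,0,0],[0,0,0],0.3],[[0,0,0],[0,0,0],0.8],[[0,0,0],[0,0,0],1],[[0,0,0],[0,0,0],1],[[0,0,0],[0,0,0],1],[[0,0,4],[0,0,0],1],[[0,0,5],[0,0,0],1],[[0,0,5],[0,0,0],1],[[0,0,4],[0,0,0],1]]'

```text
t: 44.85
eef_pos: [423.7, 186.9, 189.7]
tcp_rot: [3.14, -0.0, 1.613]
ft_force: [0.6, 0.7, 0.0]
opening: 1.002
grip_force: 0.0
```

Run:
```python
from b import *
t=read_camera("top");print(state()["eef_pos"],state()["tcp_rot"])
for n,seed,lo,hi in(("sq",(377,190),(8,120,150),(22,255,255)),):
    c,st=blob(t,seed,lo,hi);print(n,c,st,onz("top",*c,50))
```

```text
[425.57852285 187.52783134 194.67116177] [ 3.13276666e+00 -2.07866047e-03  1.61308172e+00]
sq [378.1122449  190.83061224] [367 180  23  23 490] [624.3 -84.7  50. ]
```

>>> move_arm --commands '[[[2.8,-3.9,0],[0,0,0],1],[[2.8,-3.9,0],[0,0,0],1],[[2.8,-3.9,0],[0,0,0],1],[[2.9,-3.9,0],[0,0,0],1],[[2.9,-3.9,0],[0,0,0],1],[[2.9,-3.9,0],[0,0,0],1],[[2.9,-3.8,0],[0,0,0],1],[[0,0,-4],[0,0,0],1],[[0,0,0],[0,0,0],1],[[0,0,0],[0,0,0],1]]'

```text
t: 45.9
eef_pos: [623.1, -84.7, 146.7]
tcp_rot: [-3.139, -0.001, 1.613]
ft_force: [-0.7, 0.8, 0.1]
opening: 0.998
grip_force: 0.0
```

>>> move_arm --commands '[[[0.1,-0.2,-4],[0,0,0],1],[[0,0,-4],[0,0,0],1],[[0,0,-1.5],[0,0,0],1],[[0,0,-0.8],[0,0,0],1],[[0,0,-0.4],[0,0,0],1],[[0,0,0],[0,0,0],1],[[0,0,0],[0,0,0],0.3],[[0,0,0],[0,0,0],0.3],[[0,0,0],[0,0,0],0.3],[[0,0,0],[0,0,0],0.3]]'

```text
t: 46.9
eef_pos: [624.9, -87.2, 40.3]
tcp_rot: [3.141, 0.0, 1.613]
ft_force: [1.1, 0.1, 0.7]
opening: 0.72
grip_force: 0.0
```

>>> move_arm --commands '[[[0,0,0],[0,0,0],0.3],[[0,0,0],[0,0,0],0.3],[[0,0,0],[0,0,0],0.3],[[0,0,0],[0,0,0],0.3],[[0,0,0],[0,0,0],0.3]]'

```text
t: 47.4
eef_pos: [625.0, -87.2, 40.1]
tcp_rot: [3.141, 0.0, 1.613]
ft_force: [0.9, 0.1, 4.7]
opening: 0.649
grip_force: 30.0
```

>>> move_arm --commands '[[[0,0,3],[0,0,0],0.3],[[0,0,4],[0,0,0],0.3],[[0,0,5],[0,0,0],0.3],[[0,0,3],[0,0,-8],0.3],[[-2.2,-1.2,0],[0,0,-8],0.3],[[-2.2,-1.2,0],[0,0,-8],0.3],[[-2.2,-1.2,0],[0,0,-8],0.3],[[-2.2,-1.2,0],[0,0,-8],0.3],[[-2.2,-1.2,0],[0,0,-8],0.3],[[-2.2,-1.2,0],[0,0,-8],0.3]]'

```text
t: 48.4
eef_pos: [491.4, -159.3, 189.4]
tcp_rot: [-3.141, 0.001, 0.63]
ft_force: [0.5, -0.6, -1.3]
opening: 0.648
grip_force: 30.0
```

>>> move_arm --commands '[[[-2.2,-1.2,0],[0,0,-8],0.3],[[-2.3,-1.2,0],[0,0,-8],0.3],[[-2.3,-1.2,0],[0,0,-8],0.3],[[-2.3,-0.8,0],[0,0,-8],0.3],[[0,0,-4],[0,0,0],0.3],[[0,0,-4],[0,0,0],0.3],[[0,0,0],[0,0,0],0.3],[[0,0,0],[0,0,0],0.3]]'

```text
t: 49.2
eef_pos: [401.6, -203.0, 110.1]
tcp_rot: [-3.14, 0.002, 0.077]
ft_force: [0.0, -1.0, -0.7]
opening: 0.65
grip_force: 30.0
```

>>> move_arm --commands '[[[-0.2,0.2,-4],[0,0,0],0.3],[[0,0,-3],[0,0,0],0.3],[[0,0,-1.5],[0,0,0],0.3],[[0,0,-0.7],[0,0,0],0.3],[[0,0,-0.3],[0,0,0],0.3],[[0,0,0],[0,0,0],0.3],[[0,0,0],[0,0,0],0.3]]'

```text
t: 49.9
eef_pos: [400.3, -201.4, 15.9]
tcp_rot: [3.14, -0.001, 0.077]
ft_force: [-0.1, 0.9, 0.0]
opening: 0.647
grip_force: 30.0
```

Release (−5 mm more), lift, then move away towards the middle to look.

>>> move_arm --commands '[[[0,0,-0.5],[0,0,0],0.3],[[0,0,0],[0,0,0],0.3],[[0,0,0],[0,0,0],0.8],[[0,0,0],[0,0,0],1],[[0,0,0],[0,0,0],1],[[0,0,0],[0,0,0],1],[[0,0,4],[0,0,0],1],[[0,0,5],[0,0,0],1],[[0,0,5],[0,0,0],1],[[0,0,4],[0,0,0],1]]'

```text
t: 50.9
eef_pos: [399.6, -201.0, 192.6]
tcp_rot: [3.141, -0.001, 0.077]
ft_force: [1.0, -1.2, -0.2]
opening: 1.001
grip_force: 0.0
```

>>> move_arm --commands '[[[0.5,4,0],[0,0,0],1],[[0.5,4.5,0],[0,0,0],1],[[0.5,4.5,0],[0,0,0],1],[[0.5,4.5,0],[0,0,0],1],[[0.5,3.5,0],[0,0,0],1],[[0,0,0],[0,0,0],1],[[0,0,0],[0,0,0],1]]'

```text
t: 51.6
eef_pos: [424.6, 9.3, 189.8]
tcp_rot: [3.141, 0.0, 0.079]
ft_force: [0.9, -0.8, 0.3]
opening: 0.999
grip_force: 0.0
```

Run:
```python
from b import *
t=read_camera("top");s=read_camera("scene");cv2.imwrite("pics/t6.png",cv2.resize(t[150:320,180:520],(800,400)));print(state()["eef_pos"])
np.save("t6.npy",t)
for z,n,seed,lo,hi in((20,"ring",(282,254),(18,30,130),(40,150,255)),(20,"sq",(418,268),(8,150,180),(22,255,255)),(20,"disc",(211,254),(8,150,180),(22,255,255)),(80,"pot",(418,232),(24,90,100),(40,255,255))):
    c,st=blob(t,seed,lo,hi,mn=80);print(n,c,st,onz("top",*c,z))
```

```text
[424.64844675   8.19078649 189.82318717]
ring [282.17821782 258.80528053] [271 248  23  23 303] [420.9 187.4  20. ]
sq [416.96443515 269.70502092] [406 258  23  24 478] [ 401.1 -202.7   20. ]
disc [229.1047619  191.36190476] [218 186  20  10 105] [616.3 351.   20. ]
pot [420.17226891 230.85294118] [412 223  18  17 238] [ 504.2 -201.    80. ]
```

View pics/t6.png

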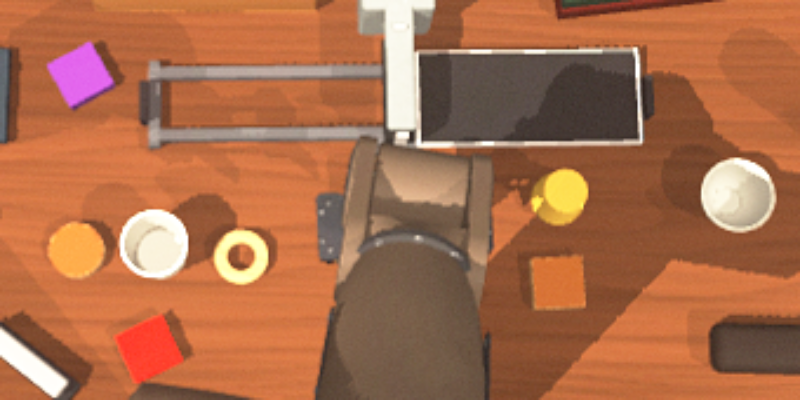

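The top view shows all three in place: the disc at crop (76,249) left of the cup, the ring at (241,256), measured (421,187), and the square at (558,282), measured (401,-203). Each is within about 5 mm of its point, and the cup, pot, bowl and bed are where they should be. I hand the job in.

```bash
python3 -c "
from h import *
print(onz('top',212.3,255.8,20)); print(env.job_done())"
```

```text
[423.6 389.2  20. ]
the job is handed in; nothing more can be done
None
```

I handed the job in at about 52 s; no verdict came back. Disc, ring and square went through the press and, by the camera, lie within about 5 mm of their points; no bar was present, and the bed is at the right end.

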